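Jack up the drive unit at its lift point and hold it

TASK

The small drive unit has to be held up at the front while a foot is changed: slide the low lever jack, nose first, under the unit's lug so that the jack's saddle stands centred under the lift pad, below the bolt head that marks it. Then give the pump handle one full trial stroke, let the handle come all the way up again so that the unit settles, and press the handle fully down once more: finish while still holding it down, with the jack alone carrying the raised unit. Do not lift the unit by hand and leave the finned heatsink and the small jar beside the unit where they are.

Things in the scene. Friction and masses are not known exactly. Their poses are not given: they have to be found in the camera images.
- jack: low steel lever jack, loose, about 0.7 kg: flat base plate 230 long x 56 wide x 8 high. Origin on the base's underside, straight below the carrying post; x points to the nose (nose end at x +90, rear end at x -140 mm), z up. The round saddle (diameter 32) is at x +65; its top is 40 mm above the bench when lowered and rises 26 mm at a full stroke, vertically. The handle hinges at x -45, 52 mm above the bench, between two cheek plates, and reaches up to the rear
- post (a point): the jack's carrying post, upright steel, 24 x 24 mm square, from the base up to 118 mm above the bench: take the jack here. The point lies on the post's axis at 95 mm height; axes as the jack's
- saddle_top (a point): centre of the top face of the jack's saddle
- crossbar (a point): middle of the handle's rubber crossbar (a bar of 18 mm diameter, 52 mm long, across the jack), 90 mm from the handle's hinge. Handle up: 119 mm behind the post's axis and 103 mm above the bench; fully down: 134 mm behind it and 63 mm above the bench
- handle (a joint): pump handle: 0 = fully up, 0.48 = fully down on its stop (rad); the saddle rises in proportion, 26 mm at 0.48. A light spring (about 2 N at the crossbar) and the load bring it up again by itself when let go; pressing it down with the unit on the saddle takes about 4 to 7 N at the crossbar, straight down
- mount: fixed foot plate of the drive unit, with the grey unit hinged on it at the back. Origin on the bench, straight below the lift pad's centre; x points from the pad towards the unit (the jack comes in along this axis), z up. The unit's box is 92 wide, its front face 32 mm behind the pad's centre, its top 120 mm high; two front feet (diameter 18) stand at x +47, y +-36
- lift_pad (a point): centre of the lift pad's underside, 48 mm above the bench when the unit is down (8 mm above the lowered saddle). The pad, diameter 24, hangs under a lug 44 wide that sticks out 56 mm from the unit's front, with its free end 24 mm ahead of the pad; the lug's top is at 63 mm and a bolt head on a round washer right above the pad, up to 69 mm, marks it from above
- unit (a joint): tilt of the unit about its rear hinge: 0 = standing on its front feet; grows as the front is lifted (rad); a full stroke with the saddle in place gives about 0.13; the hinge lies 140 mm behind the pad
- the_heatsink: bystander: finned heatsink, 19 x 30 x 18 mm, beside the drive unit. Fixed near by: on the bench's left an upright perforated panel along x, at y = +0.08 m from x = 0.265 m on, up to 0.49 m above the bench (an arm that starts beyond it must pass over it or in front of its end)
- the_flux_jar: bystander: small jar with a screw lid, diameter 43, 30 mm high, beside the drive unit. Fixed near by: a parts cabinet 176 mm high to the left of the jack (x 0.276 to 0.508 m; its drawers come out to about y = -0.20 m) and an open laptop, up to about 0.25 m high, to the right

How it is judged:
On the way, in this order (a step that is already met when the one before it is completed fails the run):
1. the jack stands flat on the bench with its saddle under the lift pad (centres within 10 mm), handle still up (horizontal distance between saddle_top and lift_pad below 0.01 m and height (world z) of jack below 0.003 m and angle between jack's own z axis and vertical below 0.03 rad and value of joint handle below 0.08 rad and value of joint unit below 0.01 rad), for 0.2 s.
2. the handle is pressed down and the jack lifts the unit (value of joint handle above 0.43 rad and value of joint unit above 0.1 rad and contact force between jack and mount above 2 N and contact force between each of the arm, the fingers and mount below 1 N), for 0.1 s.
3. the handle is up again and the unit has settled (value of joint handle below 0.08 rad and value of joint unit below 0.01 rad), for 0.1 s.
At the end, for the whole second after the job is handed in: the robot holds the handle down (over 0.43 rad), the saddle carries the lift pad (over 2 N, centres within 14 mm), the unit is tilted up by more than 0.1 rad and still, the jack stands flat on the bench, and the robot touches the jack only, not the unit (all of step 2 and velocity of joint unit below 0.03 rad/s and contact force between any of the fingers, the arm and jack above 1 N and horizontal distance between saddle_top and lift_pad below 0.014 m and height (world z) of jack below 0.003 m and angle between jack's own z axis and vertical below 0.03 rad); the arm keeps its last pose, push and grip.
It fails at once if the robot pushes or lifts the drive unit itself (over 10 N) (contact force between any of the arm, the fingers and mount above 10 N).
It fails at once if the jar or the heatsink is moved by more than 30 mm (distance of any of the_heatsink, the_flux_jar from where it was at the start of the episode above 0.03 m).
It also fails if it takes over 64 s, if anything falls off the work surface, if the arm or the gripper's body presses on something with over 40 N, if the wrist force passes 120 N, or if a joint passes its speed limit or range.

ROBOT

A 6-joint arm with a two-finger parallel gripper is mounted at the origin on a cart in front of the work surface, level with it; the furniture and walls round the work are solid. World frame = base frame: x ahead of the robot, y to its left, z up, the work surface at z = 0. Lengths are in m, angles in rad, forces in N, time in s.
With the tool pointing down it reaches from about 0.25 to 0.775 m from the base axis. Payload 4 kg.
Tool frame: the origin (TCP) lies between the finger pads; the fingertips stand 14 mm ahead of it and the grasp point (between the pads) lies 5 mm behind it (bot.tip_extent is the distance from the TCP to the fingertips, in m); z points along the fingers, y is the line along which they close (so a half turn about z gives the same grasp; the last joint's range is limited). The gripper opens to 85 mm and grips with 20 to 120 N. Pads are 22 mm wide; open, the fingers measure 114 mm over their backs; the gripper's body (76 mm by 85 mm) begins 54 mm behind the grasp point. The pads swing forward as they close: fully open they stand 13 mm farther back than shut.
Start: joints at [-1.211, 0.087, 1.371, -0, 1.684, -0.103], TCP at [0.246, -0.492, 0.245] pointing down, gripper open.
Joint ranges: [-3.1, 3.1], [-0.76, 2.03], [0.27, 2.55], [-1.08, 4.22], [0.17, 2.65], [-2.57, 2.57]. Speed limits (rad/s): [2.79, 2.79, 3.14, 3.14, 3.14, 3.14].

INTERFACE

Orientations are given as a unit quaternion [w, x, y, z].
In Python, from workcell import readout, snapshot, ticket, bot gives the robot as it stands.
- The arm moves only by the shell command python3 -m inch 'ROWS' [OPENING] [FORCE]. ROWS is JSON, a list of rows, each a list of 2 entries, a list of its own where there are three numbers: the shift along the tool's x, y, z in mm, then the turn about the tool's z in rad. In form: [[[tx, ty, tz], twist], ...]. A call has 1 to 5 rows; each row is the pose to reach, as a shift and turn from the pose commanded when the call began, along the tool's axes at that moment; what a row does not reach only later rows make up. A row lasts 1/12 s, in which the tool goes at most 41.7 mm and 7.16 degrees, less where a joint would pass 70% of its speed; a pose out of reach is approached as far as the arm can. A call with a gripper value outside its range is refused whole. OPENING is the finger opening in mm, from 0 to 85.4, set as the call begins (- or left out, the last holds). The fingers move at their own pace and stop on an object; FORCE is the grip in N (left out, the last holds). Time passes only in rows, so rows that repeat a pose let the fingers close. It gives the time, the measured TCP pose, the force, the opening and the grip force at its end, in the units of the state.
- readout.state(): the state, without advancing time (a new reading comes with each control period).
- snapshot(name): name is "scene" or "top" or "wrist"; returns a dict with "color" (384x512x3 uint8, blue, green, red), "depth" (384x512 float32, m along the optical axis (not along the pixel's ray), 0 where there is no reading), "fov_y" (degrees; the focal length in pixels is half the picture's height over the tangent of half this angle, whatever the lens; pixels are square), "cx", "cy" (the principal point, pixels), "world_from_camera" (4x4, takes a point from camera to world coordinates); the wrist camera has in their place "tool_from_camera" (4x4, takes a point from camera to tool coordinates, whose origin is the TCP and whose axes are the flange's). Camera axes: x right, y down, z forward; pixel columns grow to the right and rows downward; lengths in m; the calibration is good to about 2 mm. The wrist camera is an equidistant fisheye: a pixel r from the principal point sees the ray r / f radians off the axis. A picture is of the moment at which its call begins: read the wrist's pose just before it.
- ticket.sign_off(): hands the job in; it is judged then, once.
The state is a dict: "clock": time; "joint_pos": joint angles; "joint_velocities": joint speeds; "joint_torque": joint torques, N m; "tool_pos": TCP position; "eef_rot": TCP orientation; "ft_force": force on the tool from outside, world axes, zero at the start; "wrist_torque": the same for the moment, N m; "grip_width": finger opening in m; "gripper_force": force on a finger pad.
Only numpy, scipy, OpenCV 4.12 (cv2) and the standard library are available. Lean on these libraries where they do the work, as an engineer would, in place of code of your own. Each camera call takes 0.05 s, during which the arm holds its last target. There are 200 camera calls.

## Working session

There is one attempt and no reset: what is moved stays moved. The work goes in short steps, Python scripts to look and compute and a shell command to move; the robot and the scene stay as the last step left them, time stands still between calls to the robot, and variables do not carry over. Pictures are saved under pics/ and viewed, at most 13 in all, crops included, and the job is handed in when it is done.

```bash
ls; mkdir -p pics; python3 - <<'E'
from workcell import readout, snapshot
import cv2,pickle
print(readout.state())
d={n:snapshot(n) for n in("scene","top")}
pickle.dump(d,open('s.pkl','wb'))
for n in d:
    cv2.imwrite(f'pics/{n}0.png',d[n]['color']); print(n,d[n]['fov_y'],d[n]['cx'],d[n]['cy'],d[n]['world_from_camera'])
E
```

```text
pics
{'clock': 0.0, 'joint_pos': array([-1.21112014e+00,  8.79307709e-02,  1.37229908e+00, -2.74507393e-05,
        1.68360130e+00, -1.03112283e-01]), 'joint_velocities': array([ 0.0013654 ,  0.00098771, -0.00020413,  0.00014006,  0.00127362,
       -0.00036746]), 'joint_torque': array([ 7.27293100e-04, -3.51861620e+01, -3.13273752e+01, -2.75901601e-05,
        1.07830609e-02,  2.84595080e-05]), 'tool_pos': array([ 0.24535553, -0.49169915,  0.2441296 ]), 'eef_rot': array([-1.10830592e-03,  9.73347335e-01,  2.29333189e-01, -1.56713570e-04]), 'ft_force': array([ 0.29735396, -0.19523511,  0.02656641]), 'wrist_torque': array([-0.04866013, -0.07748098, -0.0248709 ]), 'gripper_force': 0.0, 'grip_width': 0.0855458702555706}
scene 44.46016643419085 257.3560557385758 185.91932379223206 [[-0.99562419 -0.08736476  0.03316429  0.48855171]
 [-0.09245066  0.86917925 -0.48577805  0.31251538]
 [ 0.01361417 -0.48671844 -0.87345281  1.14692258]
 [ 0.          0.          0.          1.        ]]
top 53.20996650221062 250.05157700377137 190.19733503097862 [[-0.01876164 -0.99514812  0.09658276  0.41298118]
 [-0.99965607  0.01690042 -0.02005293 -0.25286657]
 [ 0.01832335 -0.09692577 -0.99512293  1.06040093]
 [ 0.          0.          0.          1.        ]]
```

View pics/top0.png

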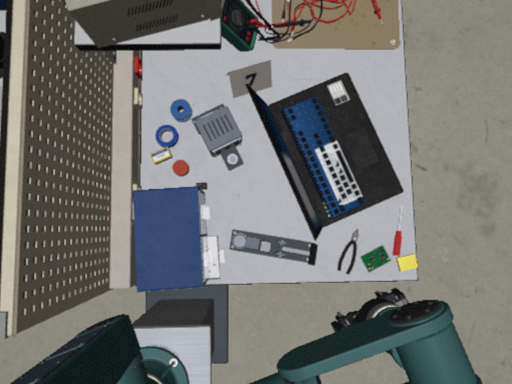

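View pics/scene0.png

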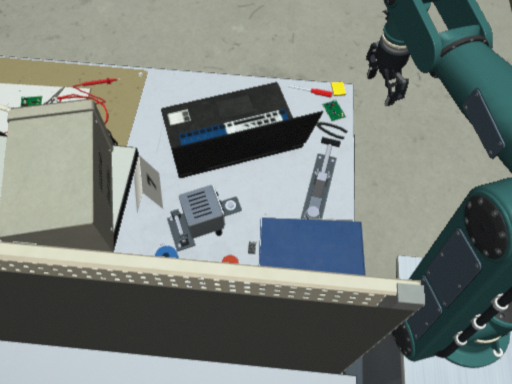

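The top view shows the jack at about (273,247) with its nose to the left, and the unit at (218,128) with its lug and bolt at (232,158). The laptop lies to the right, the cabinet to the left. I'll enlarge it.

```bash
cat > h.py <<'E'
import numpy as np,cv2
def ray(c,u,v):
    f=c['color'].shape[0]/2/np.tan(np.radians(c['fov_y']/2)); W=c['world_from_camera']
    return W[:3,3],W[:3,:3]@np.array([(u-c['cx'])/f,(v-c['cy'])/f,1.])
def onz(c,u,v,z):
    o,d=ray(c,u,v); return o+d*(z-o[2])/d[2]
def proj(c,p):
    f=c['color'].shape[0]/2/np.tan(np.radians(c['fov_y']/2)); q=np.linalg.inv(c['world_from_camera'])@np.r_[p,1]
    return q[:2]/q[2]*f+[c['cx'],c['cy']]
E
python3 - <<'E'
import pickle,cv2,numpy as np
d=pickle.load(open('s.pkl','rb'));t=d['top']['color'];s=d['scene']['color']
a=cv2.resize(t[85:185,140:280],None,fx=4,fy=4,interpolation=cv2.INTER_CUBIC)
b=cv2.resize(t[220:270,215:335],None,fx=4,fy=4,interpolation=cv2.INTER_CUBIC)
o=np.zeros((600,560,3),np.uint8);o[:400]=a;o[400:,:480]=b
cv2.imwrite('pics/t1.png',o)
E
```

```text
(no output)
```

View pics/t1.png

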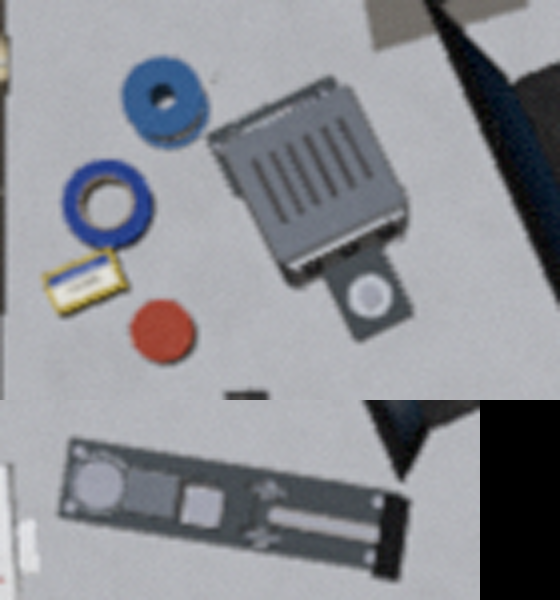

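The enlargement shows the washer at (232.5,159.3) and the jack's saddle, post and bar at (240,241.8), (265.5,246.8) and (313,254.3) in the top image. The jar is red at (180,168), and the heatsink is the dark spot at (203,186).

```bash
python3 - <<'E'
import pickle,numpy as np
from h import *
d=pickle.load(open('s.pkl','rb'));t=d['top'];s=d['scene']
np.set_printoptions(precision=4,suppress=True)
g=lambda n,u,v,z:print(n,onz(t,u,v,z)) 
T=lambda x,y:(140+x/4,85+y/4); J=lambda x,y:(215+x/4,220+(y-400)/4)
g('bolt',*T(370,297),.067); g('lugL',*T(360,342),.063); g('lugR',*T(413,315),.063)
for p in[(297,270),(408,208),(222,130),(345,88)]: g('unit top',*T(*p),.12)
g('saddle',*J(100,486),.04); g('post',*J(202,507),.118); g('bar',*J(392,537),.112)
for p in[(72,438),(58,517)]: g('nose',*J(*p),.008)
g('jar',*T(163,331),.03); g('heats',203,186,.018); g('laptop low end',318,233,.1); g('laptop top',250,85,.24);g('tip',318,233,.02)
# depth check
f=192/np.tan(np.radians(t['fov_y']/2))
for n,(u,v) in dict(bolt=T(370,297),post=J(202,507),sad=J(100,486),bar=J(392,537),lapA=(316,228),lapB=(285,160),lapC=(256,95)).items():
    z=t['depth'][int(v+.5),int(u+.5)]; o,dd=ray(t,u,v); print(n,o+dd*z)
# scene clicks for washer by ray
print(proj(s,onz(t,*T(370,297),.067)),proj(s,onz(t,*J(202,507),.118)),proj(s,onz(t,*J(100,486),.04)))
E
```

```text
bolt [ 0.5917 -0.2284  0.067 ]
lugL [ 0.5626 -0.2213  0.063 ]
lugR [ 0.58   -0.2564  0.063 ]
unit top [ 0.5999 -0.1846  0.12  ]
unit top [ 0.6381 -0.2542  0.12  ]
unit top [ 0.6895 -0.1386  0.12  ]
unit top [ 0.7155 -0.2159  0.12  ]
saddle [ 0.3764 -0.2443  0.04  ]
post [ 0.3653 -0.3069  0.118 ]
bar [ 0.3445 -0.4235  0.112 ]
nose [ 0.4082 -0.2255  0.008 ]
nose [ 0.355  -0.2152  0.008 ]
jar [ 0.5772 -0.0871  0.03  ]
heats [ 0.5278 -0.1457  0.018 ]
laptop low end [ 0.3959 -0.44    0.1   ]
laptop top [ 0.7261 -0.2737  0.24  ]
tip [ 0.3944 -0.4556  0.02  ]
bolt [ 0.5913 -0.2284  0.0695]
post [ 0.3654 -0.3068  0.1193]
sad [ 0.3764 -0.2443  0.0393]
bar [ 0.3444 -0.4238  0.1102]
lapA [ 0.4089 -0.4167  0.1985]
lapB [ 0.5632 -0.3504  0.2059]
lapC [ 0.7161 -0.288   0.2036]
[231.1748 203.9687] [322.5556 175.3753] [313.7249 210.4969]
```

Everything agrees with the given sizes: saddle to post 63.6 mm, bar to post 118.5 mm, and the depths match. The jack's yaw is about 80° and the mount's about 27°. Moving now.

```bash
cat > need.py <<'E'
# need.py x y z yawdeg(tool x) : shift/turn required in tool axes
import sys,numpy as np
from scipy.spatial.transform import Rotation as R
from workcell import readout
s=readout.state(); x,y,z,w=map(float,sys.argv[1:5])
q=s['eef_rot'];M=R.from_quat(np.r_[q[1:],q[0]]).as_matrix()
yaw=np.arctan2(M[1,0],M[0,0]); 
print('t',round(s['clock'],2),'pos',s['tool_pos'].round(4),'yaw',np.degrees(yaw).round(2),'F',s['ft_force'].round(1),'grip',round(s['grip_width']*1e3,1),round(float(s['gripper_force']),1))
print('shift mm',(M.T@(np.r_[x,y,z]-s['tool_pos'])*1e3).round(1),'twist',round(float(yaw-np.radians(w)),4))
E
python3 -m inch '[[[26,-15,0],-0.12],[[52,-31,0],-0.24],[[78,-46,0],-0.36],[[104,-61,0],-0.48],[[130,-77,0],-0.6]]' 85
python3 need.py 0.3653 -0.307 0.2 80
```

```text
clock: 0.52
tool_pos: [0.3279, -0.3639, 0.2446]
eef_rot: [-0.001, 0.861, 0.509, -0.0]
ft_force: [0.5, -0.3, 0.1]
grip_width: 0.085
gripper_force: 0.0
t 0.52 pos [ 0.3279 -0.3639  0.2446] yaw 61.2 F [ 0.5 -0.3  0.1] grip 85.0 0.0
shift mm [67.9  5.5 44.6] twist -0.3281
```

```bash

python3 -m inch '[[[23,2,0],-0.11],[[46,4,15],-0.22],[[68,5.5,30],-0.328],[[68,5.5,45],-0.328],[[68,5.5,45],-0.328]]' 
python3 need.py 0.3653 -0.307 0.09 80
python3 - <<'E'
from workcell import readout,snapshot
import cv2,pickle
s=readout.state();d=snapshot('wrist');pickle.dump((s,d),open('w1.pkl','wb'));cv2.imwrite('pics/w1.png',d['color']);print(d['fov_y'],d['tool_from_camera'],d['cx'],d['cy'])
E
```

```text
clock: 0.93
tool_pos: [0.3645, -0.3059, 0.1964]
eef_rot: [-0.004, 0.767, 0.642, -0.0]
ft_force: [-1.5, 0.2, -1.0]
grip_width: 0.0852
gripper_force: 0.0
t 0.93 pos [ 0.3645 -0.3059  0.1964] yaw 79.82 F [-1.5  0.2 -1. ] grip 85.2 0.0
shift mm [ -1.4   1.6 106.4] twist -0.0032
65.70646984690485 [[-1.08262650e-03 -9.58363387e-01 -2.85549378e-01  7.19969144e-02]
 [ 9.99999370e-01 -9.53259488e-04 -5.92040610e-04  3.46157025e-05]
 [ 2.95187390e-04 -2.85549839e-01  9.58363815e-01 -1.29354373e-01]
 [ 0.00000000e+00  0.00000000e+00  0.00000000e+00  1.00000000e+00]] 255.26183192284526 193.2465464684965
```

View pics/w1.png

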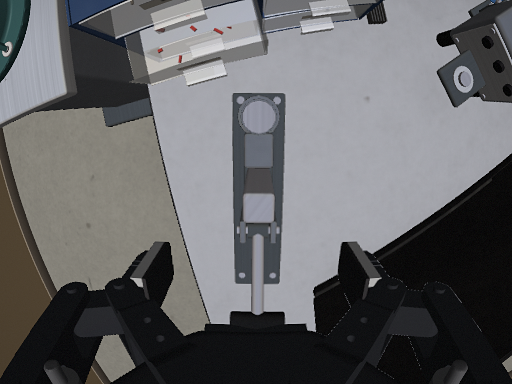

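The jack runs straight down the wrist image. The post top is at (258.5,207), the saddle at (259,116), and the washer shows at (463,80).

```bash
cat > wr.py <<'E'
import numpy as np
from scipy.spatial.transform import Rotation as R
def won(s,d,u,v,z):
    f=192/np.tan(np.radians(d['fov_y']/2)); a=np.array([u-d['cx'],v-d['cy']]); r=np.hypot(*a); th=r/f
    k=np.r_[a/r*np.sin(th),np.cos(th)]
    q=s['eef_rot'];T=np.eye(4);T[:3,:3]=R.from_quat(np.r_[q[1:],q[0]]).as_matrix();T[:3,3]=s['tool_pos']
    W=T@d['tool_from_camera']; o=W[:3,3];k=W[:3,:3]@k
    return o+k*(z-o[2])/k[2]
E
python3 - <<'E'
import pickle
from wr import *
s,d=pickle.load(open('w1.pkl','rb'))
for n,u,v,z in [('post',258.5,208,.118),('saddle',259,116,.04),('washer',463,80,.067),('noseL',233,94,.008),('noseR',285,94,.008),('rearL',236,283,.008),('rearR',279,283,.008)]: print(n,won(s,d,u,v,z).round(4))
E
```

```text
post [ 0.3661 -0.3072  0.118 ]
saddle [ 0.3784 -0.2433  0.04  ]
washer [ 0.5914 -0.2296  0.067 ]
noseL [ 0.3557 -0.2159  0.008 ]
noseR [ 0.4096 -0.2255  0.008 ]
rearL [ 0.3142 -0.4397  0.008 ]
rearR [ 0.3679 -0.4493  0.008 ]
```

```bash

python3 -m inch '[[[-1,2,30],0],[[-1,2,60],0],[[-1,2,85],0.003],[[-1,2,104],0.005],[[-1,2,104],0.005]]' >/dev/null
python3 need.py 0.3658 -0.307 0.09 79.5
python3 -m inch '[[[0,0,0],0],[[0,0,0],0],[[0,0,0],0],[[0,0,0],0],[[0,0,0],0]]' 0 80
python3 -m inch '[[[0,0,0],0],[[0,0,0],0],[[0,0,0],0],[[0,0,0],0],[[0,0,0],0]]'
```

```text
t 1.4 pos [ 0.3649 -0.3085  0.0925] yaw 79.3 F [-0.5  0.3 -0.8] grip 84.8 0.0
shift mm [1.7 0.6 2.5] twist -0.0035
clock: 1.82
tool_pos: [0.3675, -0.3105, 0.0979]
eef_rot: [0.001, 0.769, 0.639, -0.0]
ft_force: [-2.8, 0.4, 2.9]
grip_width: 0.025
gripper_force: 1.6
clock: 2.23
tool_pos: [0.3669, -0.3104, 0.0979]
eef_rot: [0.001, 0.769, 0.639, -0.001]
ft_force: [-3.3, -0.0, 5.7]
grip_width: 0.0229
gripper_force: 78.4
```

```bash

python3 -m inch '[[[0,0,0],0],[[0,0,-4],0],[[0,0,-8],0],[[0,0,-12],0],[[0,0,-12],0]]'
python3 need.py 0.436 -0.308 0.11 27
```

```text
clock: 2.65
tool_pos: [0.3673, -0.3097, 0.1083]
eef_rot: [0.0, 0.769, 0.639, 0.0]
ft_force: [0.2, -0.5, -6.8]
grip_width: 0.0231
gripper_force: 78.8
t 2.65 pos [ 0.3673 -0.3097  0.1083] yaw 79.41 F [ 0.2 -0.5 -6.8] grip 23.1 78.8
shift mm [14.3 67.2 -1.6] twist 0.9147
```

```bash

python3 -m inch '[[[0,9,0],0.12],[[2,18,0],0.24],[[4,27,0],0.36],[[6,36,0],0.48],[[8,45,0],0.59]]' >/dev/null
python3 need.py 0.436 -0.308 0.11 27
```

```text
t 3.07 pos [ 0.4131 -0.3099  0.1075] yaw 45.27 F [-0.1  0.2 -5.7] grip 23.5 79.1
shift mm [17.4 14.9 -2.5] twist 0.3188
```

```bash

python3 -m inch '[[[6,5,0],0.11],[[12,10,0],0.21],[[17,15,0],0.32],[[17,15,0],0.32],[[17,15,0],0.32]]' >/dev/null
python3 need.py 0.436 -0.308 0.11 27
python3 - <<'E'
from workcell import readout,snapshot
import cv2,pickle
s=readout.state();d=snapshot('wrist');t=snapshot('top');pickle.dump((s,d,t),open('w2.pkl','wb'));
cv2.imwrite('pics/w2.png',d['color'])
E
```

```text
t 3.48 pos [ 0.4353 -0.3083  0.1076] yaw 27.46 F [-0.4 -0.1 -6.5] grip 23.0 79.2
shift mm [ 0.7  0.  -2.4] twist 0.008
```

View pics/w2.png

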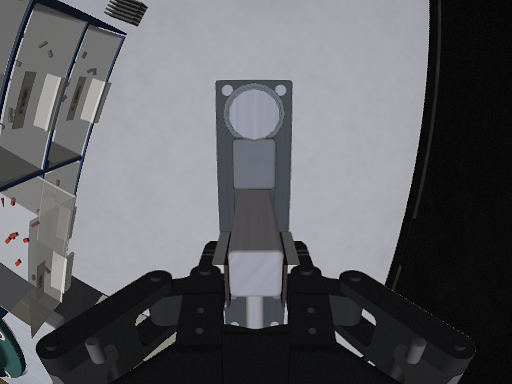

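The jack hangs straight in the grip, with the saddle at (254,113.5) and the post top at (255,273). The lug is just out of view above.

```bash
python3 - <<'E'
import pickle
from wr import *
s,d,t=pickle.load(open('w2.pkl','rb'))
for n,u,v,z in [('post',255.5,273,.128),('saddle',254,113.5,.05),('noseL',216.5,81,.018),('noseR',292,81,.018),('baseL',219,232,.018),('baseR',289,232,.018)]:
    p=won(s,d,u,v,z); q=s['eef_rot'];M=R.from_quat(np.r_[q[1:],q[0]]).as_matrix()
    print(n,p.round(4),'tool',(M.T@(p-s['tool_pos'])*1e3).round(1))
E
```

```text
post [ 0.4394 -0.3068  0.128 ] tool [  4.3   0.5 -20.4]
saddle [ 0.4957 -0.2765  0.05  ] tool [68.2 -0.3 57.5]
noseL [ 0.5042 -0.2413  0.018 ] tool [ 92.  -27.6  89.6]
noseR [ 0.5293 -0.29    0.018 ] tool [91.9 27.2 89.5]
baseL [ 0.3991 -0.2944  0.018 ] tool [-25.7 -28.9  89.6]
baseR [ 0.4252 -0.3446  0.018 ] tool [-25.7  27.7  89.6]
```

```bash

python3 -m inch '[[[10,0,4],0.004],[[20,0,7],0.008],[[35,0,7],0.008],[[50,0,7],0.008],[[50,0,7],0.008]]' >/dev/null
python3 need.py 0.531 -0.2599 0.0979 27
python3 - <<'E'
from workcell import readout,snapshot
import cv2,pickle
s=readout.state();d=snapshot('wrist');t=snapshot('top');pickle.dump((s,d,t),open('w3.pkl','wb'));
cv2.imwrite('pics/w3.png',d['color'])
E
```

```text
t 4.0 pos [ 0.4831 -0.2837  0.1012] yaw 26.96 F [ 0.6  0.5 -6.9] grip 23.1 79.0
shift mm [53.5  0.5  3.5] twist -0.0006
```

View pics/w3.png

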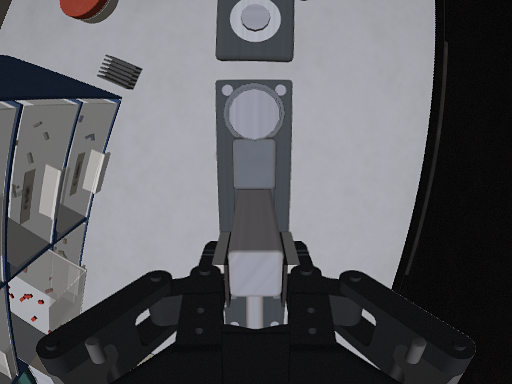

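The lug is square to the jack: its end edge runs from (217,60) to (294,60), and the bolt washer is at (255.5,18).

```bash
python3 - <<'E'
import pickle
from wr import *
s,d,t=pickle.load(open('w3.pkl','rb'))
q=s['eef_rot'];M=R.from_quat(np.r_[q[1:],q[0]]).as_matrix()
for n,u,v,z in [('washer',255.5,18,.067),('bolthead',256,17,.069),('lugL',218,58,.063),('lugR',294,60,.063),('saddle',254,113.5,.043)]:
    p=won(s,d,u,v,z)
    print(n,p.round(4),'tool',(M.T@(p-s['tool_pos'])*1e3).round(1))
E
```

```text
washer [ 0.5931 -0.2285  0.067 ] tool [122.9   0.7  34.6]
bolthead [ 0.5932 -0.2288  0.069 ] tool [122.9   1.   32.6]
lugL [ 0.5638 -0.22    0.063 ] tool [100.7 -20.2  38.5]
lugR [ 0.5819 -0.2582  0.063 ] tool [99.5 22.1 38.5]
saddle [ 0.5439 -0.2524  0.043 ] tool [68.2 -0.3 58.4]
```

```bash

python3 -m inch '[[[12,1,0],0],[[24,1,0],0],[[36,1,0],0],[[47,1,0],0],[[55,1,0],0]]' >/dev/null
python3 -m inch '[[[0,0,0],0],[[0,0,2],0],[[0,0,4],0],[[0,0,4],0],[[0,0,4],0]]' 
python3 need.py 0.5315 -0.2597 0.0979 27
```

```text
clock: 4.93
tool_pos: [0.5296, -0.262, 0.098]
eef_rot: [0.0, 0.973, 0.232, 0.001]
ft_force: [0.7, 0.4, -3.0]
grip_width: 0.0231
gripper_force: 79.5
t 4.93 pos [ 0.5296 -0.262   0.098 ] yaw 26.77 F [ 0.7  0.4 -3. ] grip 23.1 79.5
shift mm [ 2.8 -1.2  0.1] twist -0.0039
```

```bash

python3 -m inch '[[[0,0,0.7],0],[[0,0,1.3],0],[[0,0,1.3],0]]' >/dev/null
python3 need.py 0.5315 -0.2597 0.0979 27
python3 - <<'E'
from workcell import readout,snapshot
import cv2,pickle
s=readout.state();d=snapshot('wrist');t=snapshot('top');pickle.dump((s,d,t),open('w4.pkl','wb'));
o=cv2.resize(d['color'][:200,150:350],None,fx=2,fy=2); o2=cv2.resize(t['color'][100:200,180:280],(400,400),interpolation=cv2.INTER_CUBIC)
cv2.imwrite('pics/w4.png',cv2.hconcat([o,o2]))
E
```

```text
t 5.18 pos [ 0.5296 -0.262   0.0979] yaw 26.79 F [-1.3  2.1  5.2] grip 23.2 80.5
shift mm [ 2.7 -1.2 -0. ] twist -0.0037
```

View pics/w4.png

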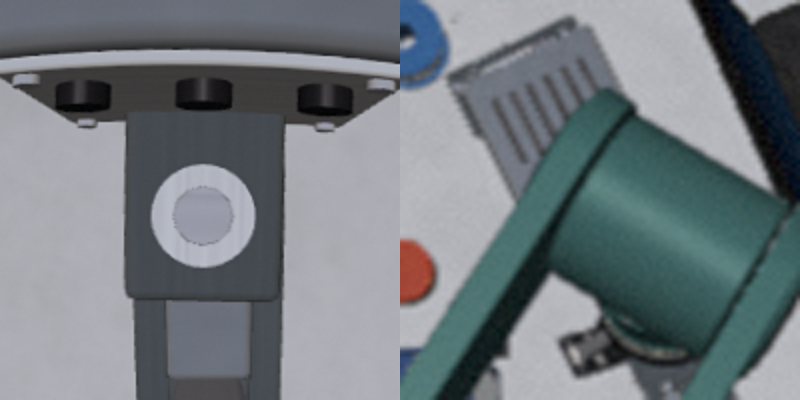

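The washer is now at wrist pixel (251.5,108), and the jack's nose is under the lug. The base edges are visible either side.

```bash
python3 - <<'E'
import pickle
from wr import *
s,d,t=pickle.load(open('w4.pkl','rb'))
q=s['eef_rot'];M=R.from_quat(np.r_[q[1:],q[0]]).as_matrix()
for n,u,v,z in [('washer',251.7,108,.066),('bolthead',251.5,107.7,.069),('lugL',213.5,248/1.67,.063),('lugmidend',252,149.5,.063),('post',255.5,273,.118)]:
    p=won(s,d,u,v,z)
    print(n,p.round(4),'tool',(M.T@(p-s['tool_pos'])*1e3).round(1))
E
```

```text
washer [ 0.5931 -0.2284  0.066 ] tool [71.8 -1.4 31.9]
bolthead [ 0.5932 -0.2283  0.069 ] tool [72.  -1.5 28.9]
lugL [ 0.5635 -0.2194  0.063 ] tool [ 49.4 -22.9  34.9]
lugmidend [ 0.5725 -0.2389  0.063 ] tool [48.7 -1.3 34.9]
post [ 0.5335 -0.2606  0.118 ] tool [  4.1   0.5 -20.1]
```

```bash

python3 -m inch '[[[2,-0.5,-0.7],0],[[4,-1.2,-0.7],0],[[4,-1.2,0],0],[[4,-1.2,0],0]]' >/dev/null
python3 need.py 0.5315 -0.2597 0.0979 27
python3 - <<'E'
from workcell import readout,snapshot
import cv2,numpy as np
from wr import *
s=readout.state();d=snapshot('wrist')
g=cv2.cvtColor(d['color'],cv2.COLOR_BGR2GRAY)[60:148,214:288]
m=(g>150).astype(np.uint8); n,l,st,c=cv2.connectedComponentsWithStats(m); print([(st[i].tolist(),(c[i]+[214,60]).round(1).tolist()) for i in range(1,n) if st[i][4]>300])
q=s['eef_rot'];M=R.from_quat(np.r_[q[1:],q[0]]).as_matrix()
i=1+np.argmax(st[1:,4]);u,v=c[i]+[214,60];p=won(s,d,u,v,.066);print(p.round(4),(M.T@(p-s['tool_pos'])*1e3).round(1))
E
```

```text
t 5.62 pos [ 0.5319 -0.2607  0.0978] yaw 26.74 F [-5.2 -0.4  5.6] grip 23.1 80.8
shift mm [ 0.1 -1.  -0.1] twist -0.0046
[([12, 27, 52, 51, 1995], [251.1, 112.1])]
[ 0.5933 -0.228   0.066 ] [69.6 -1.7 31.6]
```

```bash

python3 -m inch '[[[0,0,0],0],[[0,0,0],0],[[0,0,0],0],[[0,0,0],0],[[0,0,0],0]]' 65 >/dev/null
python3 -m inch '[[[0,0,-20],0],[[0,0,-45],0],[[0,0,-70],0],[[0,0,-90],0],[[0,0,-90],0]]' >/dev/null
python3 -m inch '[[[-30,0,0],0],[[-60,0,0],0],[[-90,0,0],0],[[-115,0,0],0],[[-115,0,0],0]]' 0 20 >/dev/null
python3 need.py 0.429 -0.312 0.126 27
python3 - <<'E'
from workcell import readout,snapshot
import cv2,pickle
s=readout.state();d=snapshot('wrist');pickle.dump((s,d),open('w5.pkl','wb'));cv2.imwrite('pics/w5.png',d['color'])
E
```

```text
t 6.92 pos [ 0.4263 -0.3122  0.1849] yaw 26.57 F [ 0.8 -0.1  0.2] grip 4.3 0.0
shift mm [ 2.7  1.1 58.9] twist -0.0074
```

View pics/w5.png

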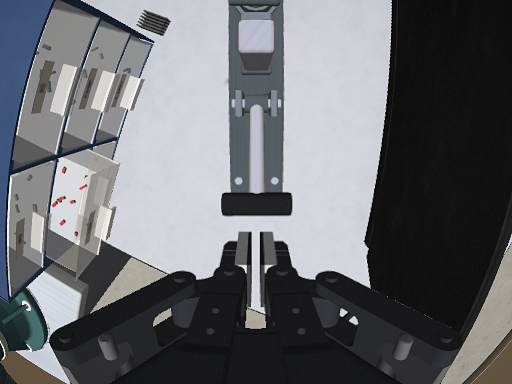

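The crossbar is at (256.5,203) and the post top at (257,36), with the closed fingers just behind the bar in the image. I'll locate both.

```bash
python3 - <<'E'
import pickle
from wr import *
s,d=pickle.load(open('w5.pkl','rb'))
q=s['eef_rot'];M=R.from_quat(np.r_[q[1:],q[0]]).as_matrix()
for n,u,v,z in [('bar',256.5,202,.109),('post',257,37,.118),('rearL',234,192,.008),('rearR',282,192,.008)]:
    p=won(s,d,u,v,z)
    print(n,p.round(4),'tool',(M.T@(p-s['tool_pos'])*1e3).round(1))
E
```

```text
bar [ 0.4306 -0.3115  0.109 ] tool [ 4.4  1.3 75.9]
post [ 0.5336 -0.2604  0.118 ] tool [119.3   1.7  66.6]
rearL [ 0.3999 -0.3001  0.008 ] tool [-17.6 -22.4 177. ]
rearR [ 0.423  -0.3463  0.008 ] tool [-17.7  29.2 176.9]
```

```bash

python3 -m inch '[[[4,1.5,20],0],[[4,1.5,40],0],[[4,1.5,52],0],[[4,1.5,57],0],[[4,1.5,57],0]]' >/dev/null
python3 need.py 0.4306 -0.3115 0.126 27
python3 -m inch '[[[-4,0,6],0],[[-7,0,13],0],[[-9,0,20],0],[[-11,0,26],0],[[-13,0,32],0]]'
python3 need.py 0.417 -0.318 0.086 27
```

```text
t 7.38 pos [ 0.4337 -0.3092  0.127 ] yaw 26.85 F [-0.6  0.2 -0.4] grip 0.4 0.0
shift mm [-3.8  0.6  1. ] twist -0.0027
clock: 7.8
tool_pos: [0.4212, -0.3183, 0.099]
eef_rot: [0.002, 0.973, 0.231, -0.001]
ft_force: [-5.4, 0.1, 8.8]
grip_width: 0.0001
gripper_force: 4.4
t 7.8 pos [ 0.4212 -0.3183  0.099 ] yaw 26.76 F [-5.4  0.1  8.8] grip 0.1 4.4
shift mm [-3.6 -2.2 13. ] twist -0.0041
```

```bash

python3 -m inch '[[[-2,0,5],0],[[-4,0,10],0],[[-4,0,14],0],[[-4,0,17],0],[[-4,0,17],0]]'
python3 need.py 0.417 -0.318 0.086 27
python3 - <<'E'
from workcell import readout,snapshot
import cv2,pickle
s=readout.state();d=snapshot('wrist');t=snapshot('scene');pickle.dump((s,d,t),open('w6.pkl','wb'))
cv2.imwrite('pics/w6.png',cv2.hconcat([cv2.resize(d['color'][:330],(400,260)),cv2.resize(t['color'][140:270,150:350],(400,260))]))
E
```

```text
clock: 8.22
tool_pos: [0.418, -0.3202, 0.0849]
eef_rot: [0.002, 0.973, 0.231, -0.001]
ft_force: [-10.1, 2.1, 18.9]
grip_width: 0.0001
gripper_force: 9.7
t 8.22 pos [ 0.418  -0.3202  0.0849] yaw 26.76 F [-10.1   2.1  18.9] grip 0.1 9.7
shift mm [ 0.1 -2.4 -1.1] twist -0.0042
```

View pics/w6.png

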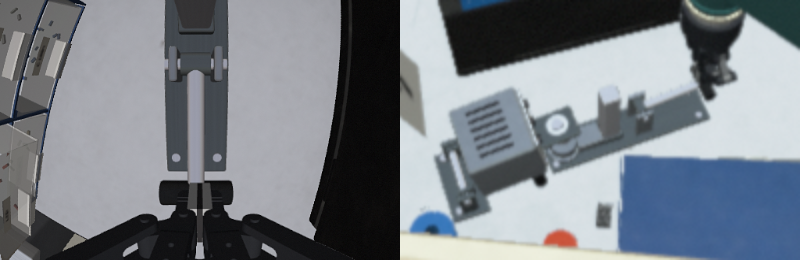

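The handle is on its stop: 19 N up and TCP at z=0.085. The scene view shows the lug resting on the raised saddle. Now I'll release it gradually.

```bash

python3 -m inch '[[[-2,1,-3],0],[[-2,1,-3],0],[[-2,1,-3],0]]'
python3 -m inch '[[[2,0,-8],0],[[5,0,-16],0],[[8,0,-24],0],[[10,0,-32],0],[[12,0,-40],0]]' >/dev/null
python3 -m inch '[[[2,0,-8],0],[[3,0,-16],0],[[3,0,-24],0],[[3,0,-24],0],[[3,0,-24],0]]' 
python3 -m inch '[[[0,0,0],0],[[0,0,0],0],[[0,0,0],0],[[0,0,0],0],[[0,0,0],0]]' >/dev/null
python3 need.py 0.4306 -0.3115 0.126 27
python3 - <<'E'
from workcell import readout,snapshot
import cv2,pickle
s=readout.state();d=snapshot('wrist');t=snapshot('scene');pickle.dump((s,d,t),open('w7.pkl','wb'))
cv2.imwrite('pics/w7.png',cv2.hconcat([d['color'][:330,130:380],cv2.resize(t['color'][140:270,150:350],(500,330))]))
E
```

```text
clock: 8.57
tool_pos: [0.4179, -0.3207, 0.0855]
eef_rot: [0.001, 0.973, 0.232, 0.001]
ft_force: [-3.0, 2.4, 7.8]
grip_width: -0.0001
gripper_force: 4.6
clock: 9.4
tool_pos: [0.4311, -0.3131, 0.1475]
eef_rot: [0.0, 0.973, 0.232, 0.0]
ft_force: [-0.1, 0.9, -0.7]
grip_width: 0.0001
gripper_force: 0.0
t 9.82 pos [ 0.4308 -0.3129  0.1467] yaw 26.8 F [ 0.5 -0.4  0.3] grip 0.0 0.0
shift mm [ 0.4 -1.3 20.7] twist -0.0035
```

View pics/w7.png

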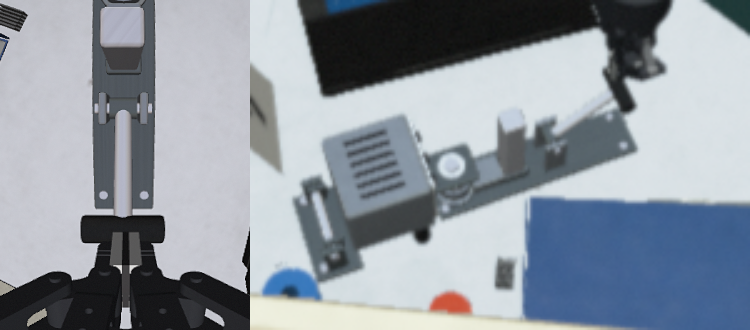

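The handle is fully up and the unit is down on its feet. The post top is at wrist pixel (252.5,27) and the bar at (253,229). I'll check whether the jack has shifted.

```bash
python3 - <<'E'
import pickle
from wr import *
s,d,t=pickle.load(open('w7.pkl','rb'))
q=s['eef_rot'];M=R.from_quat(np.r_[q[1:],q[0]]).as_matrix()
for n,u,v,z in [('bar',253,228,.109),('post',252.5,27,.118),('rearL',233,195,.008),('rearR',274,195,.008)]:
    p=won(s,d,u,v,z); print(n,p.round(4),'tool',(M.T@(p-s['tool_pos'])*1e3).round(1))
p=won(s,d,252.5,27,.118); print('saddle',p[:2]+.065*np.array([.892,.453]))
E
```

```text
bar [ 0.4307 -0.3119  0.109 ] tool [ 0.3 -0.9 37.7]
post [ 0.5339 -0.2598  0.118 ] tool [115.9  -0.9  28.6]
rearL [ 0.4132 -0.2987  0.008 ] tool [ -9.3 -20.6 138.7]
rearR [ 0.4306 -0.3332  0.008 ] tool [ -9.4  18.1 138.7]
saddle [ 0.59186327 -0.23039958]
```

```bash

python3 -m inch '[[[0,-1,12],0],[[0,-1,20],0],[[-4,-1,27],0],[[-7,-1,34],0],[[-9,-1,41],0]]' >/dev/null
python3 -m inch '[[[-3,0,7],0],[[-5,0,14],0],[[-6,0,20],0],[[-7,0,25],0],[[-7,0,25],0]]' >/dev/null
python3 -m inch '[[[0,0,0],0],[[0,0,0],0],[[0,0,0],0],[[0,0,0],0],[[0,0,0],0]]' >/dev/null
python3 need.py 0.417 -0.318 0.086 27
python3 - <<'E'
from workcell import readout,snapshot
import cv2,pickle
from wr import *
from h import *
s=readout.state();d=snapshot('wrist');t=snapshot('scene');pickle.dump((s,d,t),open('w8.pkl','wb'))
cv2.imwrite('pics/w8.png',cv2.hconcat([d['color'][:330,130:380],cv2.resize(t['color'][140:270,150:350],(500,330))]))
E
```

```text
t 11.17 pos [ 0.4152 -0.3203  0.0849] yaw 26.78 F [-8.5  3.3 21.1] grip 0.1 10.4
shift mm [ 2.7 -1.2 -1.2] twist -0.0038
```

View pics/w8.png

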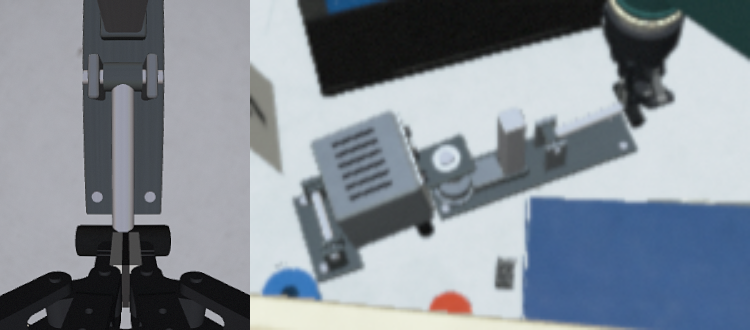

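The handle is on its stop again (21 N at the tool), the unit is raised, and the jack is flat and has not moved. The jar and heatsink are untouched. Handing in.

```bash
python3 -c "
from workcell import ticket
print(ticket.sign_off())"
```

```text
the job is handed in; nothing more can be done
None
```

I handed the job in with the jack centred under the lift pad to within about 4 mm, one full trial stroke done and released, and the handle held fully down again so the jack carries the raised unit. It took about 11 s of the 64 s limit, and the jar and heatsink were not touched; the sign-off returned no verdict.

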